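# Tip the tall carton flat into the scan bay and press the read button

### The job

At the parts counter, push the tall standing carton near its top so that it tips over and lies flat inside the white taped rectangle in front of the scanner. With it lying there, press the scanner's read button all the way down and let it go. Use only the fingertips: do not pick the carton up, and leave everything else on the counter where it is.

Things in the scene. Friction and masses are not known exactly. Their poses are not given: they have to be found in the camera images.
- carton: Plain brown carton standing upright, 90 (its x) x 60 (its y) x 160 mm tall (its z), about 0.35 kg, paper labels on its broad faces (+y, -y). Origin: centre of its underside. It stands astride the tape at the +y or -y end of the bay, one broad face towards the bay's middle. Pushed high on the outer broad face it pivots on its inner foot edge; once its top has moved about 55 mm it falls by itself.
- carton_mid (a point): Centre of the carton: 80 mm above the counter while it stands, 30 mm when it lies on a broad face.
- carton_foot_a (a point): Middle of the foot end's -x side edge line, at the carton's own (-45, 0, 0) mm; the four points foot_a, foot_b, top_a, top_b are the corners of its outline seen from above when it lies flat.
- carton_foot_b (a point): The same at (45, 0, 0) mm.
- carton_top_a (a point): The same at the top end, (-45, 0, 160) mm.
- carton_top_b (a point): The same at the top end, (45, 0, 160) mm.
- bay: Scan bay: a rectangle of flat white tape on the dark counter, inside 200 mm (its x) x 270 mm (its y), tape 18 mm wide, no height. Origin at the centre of the rectangle, on the counter. Fixed. Beyond its +x side, at (180, 0) mm, stands a fixed grey scanner head on a thin neck, round foot 90 mm across, 145 mm high.
- read_top (a point): Centre of the top face of the scanner's read button, a white round push button 40 mm across in a low grey housing fixed to the counter to the left or the right of the bay; pressed straight down.
- read (a joint): Travel of the read button: 0 released, 0.006 m fully down (5 N); it springs back when let go.
- can: Bystander: bare aluminium spray can, 52 mm across, 150 mm tall, standing at the other end of the bay from the carton. Origin at the centre of its underside.
- jar: Bystander: white plastic jar with steel cap, 64 mm across, 85 mm tall, on the other side of the bay from the read button. Origin at the centre of its underside.
- calculator: Bystander: black desk calculator, 105 x 150 x 21 mm, lying near the robot on its left. Origin at the centre of its underside.
- bulb_box: Bystander: squat cardboard box 75 x 75 x 70 mm at the left. Origin at the centre of its underside.
- oil_filter: Bystander: white oil filter, 80 mm across, 92 mm tall, at the right. Origin at the centre of its underside.
- small_carton: Bystander: small slim brown carton standing upright, 45 x 45 x 90 mm tall, near the robot on its right. Origin at the centre of its underside.
Not all that is in view belongs to the job. Leave any orange look-alike of the carton alone.

How it is judged:
By the outcome, as a careful person would: the job done as asked, in the order asked, and still so for the second after the job is handed in, with the robot touching nothing.
It also fails if it takes over 48 s, if anything falls off the work surface, if the arm or the gripper's body presses on something with over 40 N, if the wrist force passes 120 N, or if a joint passes its speed limit or range.

### The arm

A 6-joint arm with a two-finger parallel gripper is mounted at the origin on the work surface. World frame = base frame: x ahead of the robot, y to its left, z up, the work surface at z = 0. Lengths are in mm, angles in rad, forces in N, time in s.
With the tool pointing down it reaches from about 350 to 975 mm from the base axis. Payload 7.1 kg.
Tool frame: the origin (TCP) lies between the finger pads, 19 mm behind the fingertips; this is the grasp point; z points along the fingers, y is the line along which they close (so a half turn about z gives the same grasp; the last joint's range is limited). The gripper opens to 88 mm and grips with 3 to 60 N. Pads are 20 mm wide; open, the fingers measure 115 mm over their backs; the gripper's body (75 mm by 178 mm) begins 61 mm behind the grasp point.
Start: joints at [1.287, 0.423, 1.63, -0, 1.089, -0.019], TCP at [163.541, 603.207, 241.375] pointing down, gripper open.
Joint ranges: [-3, 3], [-0.9, 2.11], [0.09, 2.58], [-1.31, 4.45], [0.11, 2.69], [-2.54, 2.54]. Speed limits (rad/s): [2.39, 2.39, 3.01, 3.14, 3.14, 3.14].

### API

Orientations are given as a rotation vector (axis times angle).
In Python, from workcell import get_obs, vision, ctrl gives the robot as it stands.
- The arm moves only by the tool step_arm, never from a script. Its argument "plan" is a list of rows, each a list of 7 numbers: the opening, from -1 (shut) to 1 (fully open), then the shift along the tool's x, y, z as a fraction of full scale, then the turn, a rotation vector about the tool's x, y, z as a fraction of full scale. In form: [[fingers, dx, dy, dz, wx, wy, wz], ...]. A call has 1 to 20 rows; each row shifts and turns the commanded pose from where the row before left it, along the tool's axes as they then stand; what a row does not reach is not made up. Full scale, the value 1, is 50 mm for a shift and 0.12 rad for a turn. A row lasts 1/8 s, in which the tool goes at most 62.5 mm and 10.7 degrees, less where a joint would pass 70% of its speed; a pose out of reach is approached as far as the arm can. A call with a number of a shift or a turn outside -1 to 1 is refused whole. A call with a gripper value outside its range is refused whole. The fingers move at their own pace and stop on an object; the grip force is fixed at half the most. Time passes only in rows, so rows that do not move let the fingers close. It gives the time, the measured TCP pose, the force, the opening and the grip force at its end, in the units of the state.
- get_obs(): the state, without advancing time (a new reading comes with each control period).
- vision.get_image(name): name is "side" or "top" or "wrist"; returns a dict with "pixels" (384x512x3 uint8, red, green, blue), "depth" (384x512 float32, mm along the optical axis (not along the pixel's ray), 0 where there is no reading), "fx", "fy", "cx", "cy" (pixels), "k1" (the pictures are not rectified: a ray, as slopes to the right and down, at radius r is drawn at 1 + k1 r^2 times it, then the intrinsics apply), "T" (4x4, takes a point from camera to world coordinates); the wrist camera has in their place "T_tool_cam" (4x4, takes a point from camera to tool coordinates, whose origin is the TCP and whose axes are the flange's). Camera axes: x right, y down, z forward; pixel columns grow to the right and rows downward; lengths in mm; the calibration is good to about 2 mm. A picture is of the moment at which its call begins: read the wrist's pose just before it.
- ctrl.close_job(): hands the job in; it is judged then, once.
The state is a dict: "t": time; "qpos": joint angles; "qvel": joint speeds; "joint_torque": joint torques, N m; "ee_pos": TCP position; "orientation": TCP orientation; "ft_force": force on the tool from outside, world axes, zero at the start; "moment": the same for the moment, N m; "width": finger opening in mm; "grasp_force": force on a finger pad.
Only numpy, scipy, OpenCV 4.12 (cv2) and the standard library are available. Lean on these libraries where they do the work, as an engineer would, in place of code of your own. Each camera call takes 0.05 s, during which the arm holds its last target. There are 200 camera calls.

## Working session

There is one attempt and no reset: what is moved stays moved. The work goes in short steps, Python scripts to look and compute and a tool call to move; the robot and the scene stay as the last step left them, time stands still between calls to the robot, and variables do not carry over. Pictures are saved under pics/ and viewed, at most 10 in all, crops included, and the job is handed in when it is done.

Besides the shell and the picture viewer there is one more tool, called after ">>>" by a JSON object that holds its "method" and its "body". step_arm: Moves the arm, as the interface text tells. Its arguments: {"type":"object","properties":{"plan":{"type":"array","items":{"type":"array","items":{"type":"number","minimum":-1,"maximum":1}}}},"required":["plan"]}

```bash
mkdir -p pics; cat > h.py <<'E'
import numpy as np, cv2
from workcell import get_obs, vision, ctrl
def grab(n):
    im=vision.get_image(n); return im
def cloud(im):
    h,w=im["depth"].shape
    u,v=np.meshgrid(np.arange(w),np.arange(h))
    K=np.array([[im["fx"],0,im["cx"]],[0,im["fy"],im["cy"]],[0,0,1.]])
    p=np.stack([u,v],-1).reshape(-1,1,2).astype(float)
    s=cv2.undistortPoints(p,K,np.array([im["k1"],0,0,0,0.])).reshape(h,w,2)
    d=im["depth"][...,None]
    c=np.concatenate([s*d,d],-1)
    T=np.array(im["T"])
    return c@T[:3,:3].T+T[:3,3]
E
python3 - <<'E'
from h import *
print(get_obs())
for n in("top","side"):
    im=grab(n); cv2.imwrite(f"pics/{n}0.png",im["pixels"][...,::-1]); np.savez(f"{n}0.npz",P=cloud(im),px=im["pixels"])
    print(n,np.array(im["T"]).round(3).tolist(),im["k1"])
E
```

```text
{'t': 0.0, 'qpos': array([ 1.28701914e+00,  4.23838326e-01,  1.63069887e+00, -4.63391723e-06,
        1.08860601e+00, -1.90188296e-02]), 'qvel': array([-0.00039388,  0.00095659, -0.00125953, -0.00131574, -0.00044925,
       -0.0018475 ]), 'joint_torque': array([-2.23131872e-03, -5.44604051e+01, -2.73664677e+01,  6.42397162e-02,
        2.25569849e-02, -7.49137780e-05]), 'ee_pos': array([163.38466851, 602.70947356, 240.59976689]), 'orientation': array([-4.14634047e-01, -3.11387755e+00,  2.40853911e-03]), 'ft_force': array([ 0.88859708, -0.39994306,  0.92922278]), 'moment': array([ 0.00343526, -0.0334134 ,  0.05163175]), 'grasp_force': 0.0, 'width': 87.90711120141385}
top [[-0.004, -0.994, 0.105, 414.618], [-1.0, 0.003, -0.003, -0.181], [0.002, -0.105, -0.994, 1213.248], [0.0, 0.0, 0.0, 1.0]] -0.032464525229474794
side [[0.965, -0.18, 0.193, 255.826], [-0.264, -0.679, 0.686, -939.569], [0.007, -0.712, -0.702, 1095.729], [0.0, 0.0, 0.0, 1.0]] -0.026277910186661813
```

View pics/top0.png

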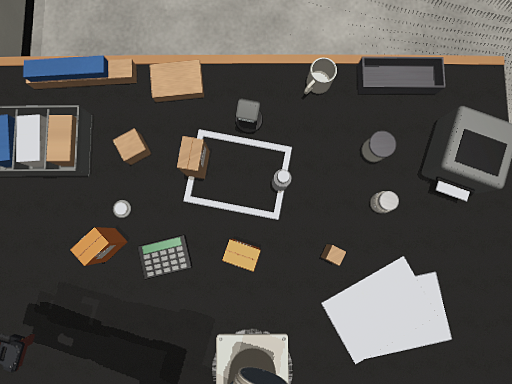

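View pics/side0.png

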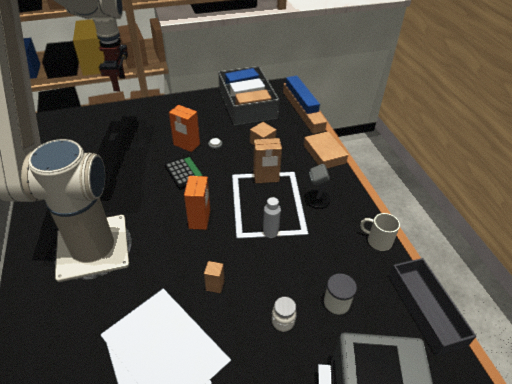

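The top view shows the carton at the bay's left (+y) end, around (193,157), and the can at the right end at (282,180). The white button is at (122,208). The orange look-alikes are at (97,245) and (242,255), and the scanner is at (248,115). Next I measure these.

```bash
python3 - <<'E'
from h import *
d=np.load("top0.npz");P=d["P"];px=d["px"].astype(int)
s=np.load("side0.npz");PS=s["P"];pxs=s["px"].astype(int)
v,u=np.mgrid[:384,:512]
# tape
m=(px.min(-1)>170)&(abs(P[...,2])<12)&(u>175)&(u<300)&(v>120)&(v<225)
ms=(pxs.min(-1)>170)&(abs(PS[...,2])<12)&(np.mgrid[:384,:512][1]>225)&(np.mgrid[:384,:512][1]<315)&(np.mgrid[:384,:512][0]>165)&(np.mgrid[:384,:512][0]<245)
for n,Q in(("top",P[m]),("side",PS[ms])):
    r=cv2.minAreaRect(Q[:,:2].astype(np.float32)); print(n,len(Q),Q[:,2].mean().round(1),r,cv2.boxPoints(r).round(0).tolist())
def box(n,Q):
    if len(Q)<5: print(n,len(Q));return
    r=cv2.minAreaRect(Q[:,:2].astype(np.float32)); print(n,len(Q),np.round(r[0],1),np.round(r[1],1),round(r[2],1),"z",np.percentile(Q[:,2],[5,50,95]).round(1))
def reg(P,x0,x1,y0,y1,z0,z1):
    return P[(P[...,0]>x0)&(P[...,0]<x1)&(P[...,1]>y0)&(P[...,1]<y1)&(P[...,2]>z0)&(P[...,2]<z1)]
c=P[157,190];print("carton pix",c, "btn",P[208,122],"can",P[172,282],"scan",P[112,248],"or1",P[243,92],"or2",P[255,242])
cx,cy=c[:2]
for n,A in(("top",P),("side",PS)):
    box(n+" cartontop",reg(A,cx-80,cx+80,cy-80,cy+80,150,170))
    box(n+" carton all",reg(A,cx-80,cx+80,cy-80,cy+80,25,170))
    for nm,(a,b) in dict(btn=(208,122),can=(172,282),or1=(243,92),or2=(255,242),scan=(112,248),bulb=(146,130)).items():
        q=P[a,b]; box(n+" "+nm,reg(A,q[0]-70,q[0]+70,q[1]-70,q[1]+70,q[2]-8,q[2]+8) if nm!="btn" else reg(A,q[0]-60,q[0]+60,q[1]-60,q[1]+60,8,60))
E
```

```text
top 1442 1.0 ((605.9754028320312, 43.85711669921875), (306.1460266113281, 238.47512817382812), 78.78894805908203) [[459.0, -83.0], [693.0, -129.0], [753.0, 171.0], [519.0, 217.0]]
side 939 2.5 ((604.6681518554688, 45.165771484375), (310.8105163574219, 238.16880798339844), 79.09261322021484) [[458.0, -85.0], [692.0, -130.0], [751.0, 175.0], [517.0, 220.0]]
carton pix [627.06156182 170.72398659 160.52801716] btn [494.70638829 403.42160382  21.32938915] can [585.85056042 -85.89091375 148.83765686] scan [763.26133448   9.13964039 136.80814206] or1 [389.77302535 435.97271706 160.46733206] or2 [356.88603719  26.04373166 162.34107165]
top cartontop 710 [640.1 171.5] [60.9 90.9] 80.2 z [156.3 159.8 162.9]
top carton all 1015 [640.  171.5] [61.  91.1] 80.2 z [ 49.2 158.7 162.7]
top btn 231 [494.3 408.4] [54.3 51.9] 17.4 z [ 9.4 18.3 24.2]
top can 116 [576.  -88.7] [33.6 31.9] 88.1 z [146.2 149.8 153.8]
top or1 760 [381.6 444.8] [62.3 94. ] 43.1 z [155.8 159.6 162.8]
top or2 740 [358.2  29.2] [89.9 60.3] 70.3 z [156.9 159.9 163.2]
top scan 271 [774.1  10.4] [64.  53.6] 79.0 z [130.1 137.6 144.2]
top bulb 568 [684.9 372. ] [73.9 75.2] 28.3 z [65.6 69.8 73.2]
side cartontop 334 [638.  171.5] [70.4 88.8] 78.7 z [153.3 161.5 164.8]
side carton all 1030 [638.4 172.2] [74.2 90.5] 82.4 z [ 35.  119.5 163.5]
side btn 124 [497.3 417.4] [116.1 105.6] 70.7 z [ 8.6 16.9 26.9]
side can 95 [575.  -90.6] [34.1 31.5] 75.3 z [143.4 150.9 154.4]
side or1 268 [378.5 441.6] [66.6 93.4] 41.9 z [155.3 162.  166. ]
side or2 416 [357.3  28. ] [94.4 61.2] 72.2 z [157.7 161.5 164.7]
side scan 162 [770.1  10.8] [67.4 57.5] 79.5 z [129.8 136.9 143.9]
side bulb 240 [683.4 371.2] [81.  78.8] 31.0 z [64.3 71.8 76.1]
```

>>> {"method": "step_arm", "body": {"plan": [[-1, 0, 0, 0, 0, 0, -0.785], [-1, -0.9, -0.43, 0, 0, 0, 0], [-1, -0.9, -0.43, 0, 0, 0, 0], [-1, -0.9, -0.43, 0, 0, 0, 0], [-1, -0.9, -0.43, 0, 0, 0, 0], [-1, -0.9, -0.43, 0, 0, 0, 0], [-1, -0.9, -0.43, 0, 0, 0, 0], [-1, -0.9, -0.43, 0, 0, 0, 0], [-1, -0.9, -0.43, 0, 0, 0, 0], [-1, -0.9, -0.43, 0, 0, 0, 0], [-1, -0.9, -0.43, 0, 0, 0, 0], [-1, -0.9, -0.43, 0, 0, 0, 0], [-1, -0.9, -0.43, 0, 0, 0, 0], [-1, 0, 0, 0, 0, 0, 0], [-1, 0, 0, 0, 0, 0, 0]]}}

```text
t: 1.98
ee_pos: [651.2, 257.3, 240.7]
orientation: [-0.268, -3.129, 0.001]
ft_force: [0.4, 0.5, -1.0]
width: 0.4
grasp_force: 0.0
```

>>> {"method": "step_arm", "body": {"plan": [[-1, -0.07, 0, 0.62, 0, 0, 0], [-1, 0, 0, 0.63, 0, 0, 0], [-1, 0, 0, 0.63, 0, 0, 0], [-1, 0, -0.3, 0, 0, 0, 0], [-1, 0, -0.3, 0, 0, 0, 0], [-1, 0, -0.1, 0, 0, 0, 0], [-1, 0, -0.1, 0, 0, 0, 0], [-1, 0, -0.1, 0, 0, 0, 0], [-1, 0, -0.1, 0, 0, 0, 0], [-1, 0, -0.1, 0, 0, 0, 0], [-1, 0, -0.1, 0, 0, 0, 0]]}}

```text
t: 3.35
ee_pos: [645.2, 197.4, 147.4]
orientation: [0.267, 3.13, 0.0]
ft_force: [0.3, 0.7, 1.4]
width: 0.6
grasp_force: 0.5
```

```bash
python3 - <<'E'
from h import *
im=grab("side"); cv2.imwrite("pics/side1.png",cv2.resize(im["pixels"][110:270,170:350,::-1],None,fx=3,fy=3))
E
```

```text
(no output)
```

View pics/side1.png

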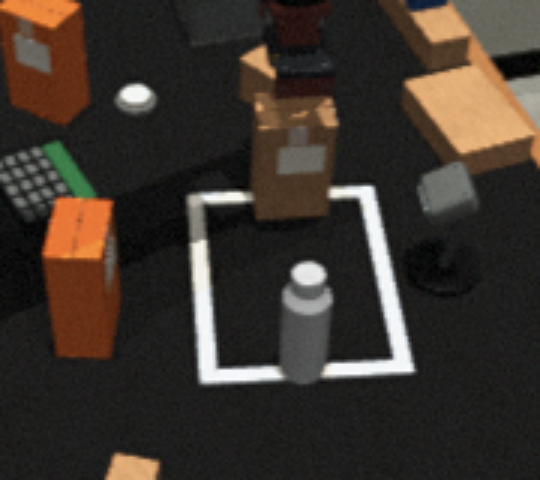

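The crop shows the carton, around (290,160), tilting with its foot in place and the finger behind its top. I keep pushing slowly.

>>> {"method": "step_arm", "body": {"plan": [[-1, 0, -0.1, 0, 0, 0, 0], [-1, 0, -0.1, 0, 0, 0, 0], [-1, 0, -0.1, 0, 0, 0, 0], [-1, 0, -0.1, 0, 0, 0, 0], [-1, 0, -0.1, 0, 0, 0, 0], [-1, 0, -0.1, 0, 0, 0, 0], [-1, 0, -0.1, 0, 0, 0, 0], [-1, 0, 0, 0, 0, 0, 0], [-1, 0, 0, 0, 0, 0, 0], [-1, 0, 0, 0, 0, 0, 0], [-1, 0, 0, 0, 0, 0, 0]]}}

```text
t: 4.78
ee_pos: [639.2, 163.2, 147.4]
orientation: [0.267, 3.13, 0.0]
ft_force: [0.5, 0.4, -0.4]
width: 0.2
grasp_force: 0.0
```

```bash
python3 - <<'E'
from h import *
im=grab("side"); cv2.imwrite("pics/side2.png",cv2.resize(im["pixels"][110:270,170:350,::-1],None,fx=3,fy=3))
E
```

```text
(no output)
```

View pics/side2.png

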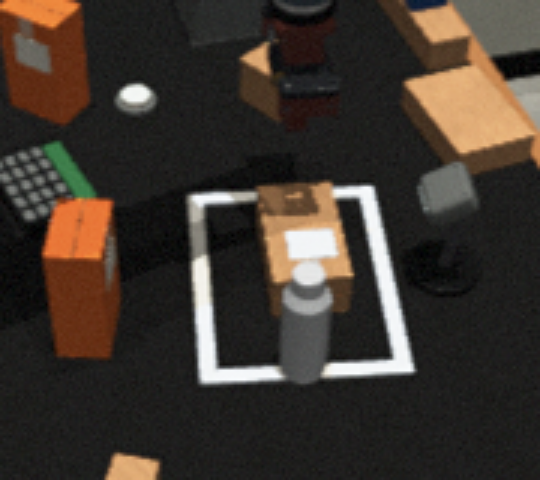

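The carton, at (305,240), has fallen flat with the can undisturbed. I raise the arm and back off before measuring.

>>> {"method": "step_arm", "body": {"plan": [[-1, 0, 0.3, -0.5, 0, 0, 0], [-1, 0.4, 0.8, -0.6, 0, 0, 0], [-1, 0.4, 0.8, -0.6, 0, 0, 0], [-1, 0.4, 0.8, 0, 0, 0, 0], [-1, 0.4, 0.8, 0, 0, 0, 0], [-1, 0, 0, 0, 0, 0, 0]]}}

```text
t: 5.58
ee_pos: [588.9, 352.0, 232.4]
orientation: [0.262, 3.131, 0.001]
ft_force: [-0.3, -0.4, 0.1]
width: 0.5
grasp_force: 0.0
```

```bash
python3 - <<'E'
from h import *
im=grab("top");P=cloud(im);px=im["pixels"].astype(int)
cv2.imwrite("pics/top1.png",im["pixels"][...,::-1])
v,u=np.mgrid[:384,:512]
m=(px.min(-1)>150)&(u>105)&(u<140)&(v>192)&(v<225)
q=P[m];print("btn",len(q),q.mean(0).round(1),np.ptp(q,0).round(1),np.median(q[:,2]),(q.max(0)+q.min(0))/2)
s=np.load("side0.npz");PS=s["P"];pxs=s["px"].astype(int)
m=(pxs.min(-1)>150)&(u>205)&(u<226)&(v>133)&(v<150)
q=PS[m];print("btn side",len(q),q.mean(0).round(1),np.ptp(q,0).round(1),np.median(q[:,2]))
c=np.array([606,44.3]);y=np.array([.193,.981]);x=np.array([.981,-.193])
m=(P[...,2]>52)&(P[...,2]<68)&(abs((P[...,:2]-c)@x)<100)&((P[...,:2]-c)@y>-105)&((P[...,:2]-c)@y<150)
r=cv2.minAreaRect(P[m][:,:2].astype(np.float32));b=cv2.boxPoints(r)
print(m.sum(),r,np.median(P[m][:,2]));print("bay",np.c_[(b-c)@x,(b-c)@y].round(1).tolist())
q=P[(P[...,2]>142)&(P[...,2]<158)&(np.hypot(P[...,0]-576,P[...,1]+89)<50)];print("can",len(q),cv2.minAreaRect(q[:,:2].astype(np.float32))[0])
print(get_obs()["ee_pos"])
E
```

```text
btn 84 [494.1 385.9  69.7] [  96.   421.2 1202.8] 21.708720673930202 [462.60046759 210.3985922  611.85009198]
btn side 54 [491.7 410.2  22.3] [35.7 66.4 30.6] 22.6039676219998
1548 ((621.51416015625, 61.59819412231445), (160.23614501953125, 90.88858795166016), 80.56876373291016) 60.096780231612
bay [[-31.2, -61.5], [59.7, -58.8], [54.9, 101.4], [-35.9, 98.7]]
can 119 (575.935791015625, -88.51734924316406)
[589.42565512 350.33479283 232.25247642]
```

View pics/top1.png

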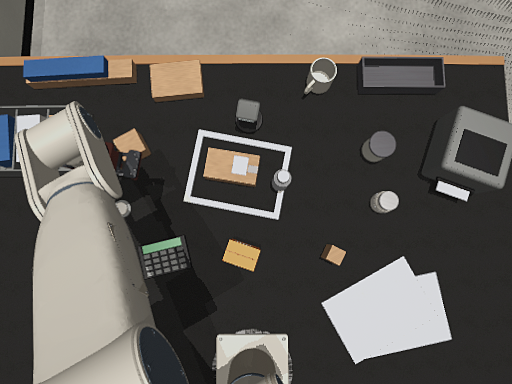

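The carton lies flat inside the bay, around (231,166), with at least 33 mm to the tape on every side, and the can has not moved. I refine the button position from the earlier unobstructed picture.

```bash
python3 - <<'E'
from h import *
v,u=np.mgrid[:384,:512]
for n,(a,b,c,e) in(("top0",(108,136,195,222)),("side0",(205,226,133,150))):
    d=np.load(n+".npz");P=d["P"];px=d["px"].astype(int)
    for t in(120,170):
        m=(px.min(-1)>t)&(u>a)&(u<b)&(v>c)&(v<e)&(P[...,2]>10)&(P[...,2]<35)
        q=P[m];print(n,t,len(q),np.round(cv2.minEnclosingCircle(q[:,:2].astype(np.float32)),1) if 0 else (cv2.minAreaRect(q[:,:2].astype(np.float32))),np.median(q,0).round(1))
o=get_obs();print(o["ee_pos"],o["orientation"])
E
```

```text
top0 120 196 ((495.33453369140625, 407.668701171875), (48.424095153808594, 50.62116241455078), 89.21361541748047) [494.7 406.6  19.9]
top0 170 131 ((493.88189697265625, 408.4011535644531), (45.200443267822266, 39.05531692504883), 45.86224365234375) [494.7 408.3  21.1]
side0 120 58 ((492.1285095214844, 410.3404541015625), (38.441463470458984, 41.0831298828125), 9.867376327514648) [493.  407.1  22.5]
side0 170 46 ((491.7664794921875, 411.00341796875), (35.038333892822266, 40.30939865112305), 3.2287678718566895) [493.3 409.   23.1]
[589.42565512 350.33479283 232.25247642] [ 2.63523628e-01  3.13051872e+00 -3.79633363e-04]
```

```bash
python3 - <<'E'
from h import *
print(np.array(vision.get_image("wrist")["T_tool_cam"]).round(2).tolist())
o=get_obs();print(o["ee_pos"])
p=np.array([494,408.5])-o["ee_pos"][:2]
from scipy.spatial.transform import Rotation as R
M=R.from_rotvec(o["orientation"]).as_matrix();print(M.T@np.r_[p,0])
E
```

```text
[[-0.0, -0.95, -0.3, 82.71], [1.0, -0.0, -0.0, 0.31], [0.0, -0.3, 0.95, -143.41], [0.0, 0.0, 0.0, 1.0]]
[589.81603156 349.20968682 232.15921613]
[ 1.04438848e+02  4.22916069e+01 -1.27051019e-02]
```

The wrist camera would come down over the orange carton, so I turn the tool about half a turn first.

>>> {"method": "step_arm", "body": {"plan": [[-1, 0, 0, 0, 0, 0, 1], [-1, 0, 0, 0, 0, 0, 1], [-1, 0, 0, 0, 0, 0, 1], [-1, 0, 0, 0, 0, 0, 1], [-1, 0, 0, 0, 0, 0, 1], [-1, 0, 0, 0, 0, 0, 1], [-1, 0, 0, 0, 0, 0, 1], [-1, 0, 0, 0, 0, 0, 1], [-1, 0, 0, 0, 0, 0, 1], [-1, 0, 0, 0, 0, 0, 1], [-1, 0, 0, 0, 0, 0, 1], [-1, 0, 0, 0, 0, 0, 1], [-1, 0, 0, 0, 0, 0, 1], [-1, 0, 0, 0, 0, 0, 1], [-1, 0, 0, 0, 0, 0, 1], [-1, 0, 0, 0, 0, 0, 1], [-1, 0, 0, 0, 0, 0, 1], [-1, 0, 0, 0, 0, 0, 1], [-1, 0, 0, 0, 0, 0, 1], [-1, 0, 0, 0, 0, 0, 1]]}}

```text
t: 8.18
ee_pos: [590.7, 347.4, 232.3]
orientation: [3.017, 0.876, -0.001]
ft_force: [-0.1, 0.1, 0.4]
width: 0.4
grasp_force: 0.0
```

>>> {"method": "step_arm", "body": {"plan": [[-1, 0, 0, 0, 0, 0, 1], [-1, 0, 0, 0, 0, 0, 1], [-1, 0, 0, 0, 0, 0, 1], [-1, 0, 0, 0, 0, 0, 1], [-1, 0, 0, 0, 0, 0, 1], [-1, 0, 0, 0, 0, 0, 0], [-1, 0, 0, 0, 0, 0, 0]]}}

```text
t: 9.05
ee_pos: [590.4, 348.3, 232.4]
orientation: [3.141, -0.044, -0.0]
ft_force: [0.4, 0.2, -0.4]
width: 0.2
grasp_force: 0.0
```

```bash
cat > m.py <<'E'
from h import *
from scipy.spatial.transform import Rotation as R
o=get_obs();p=np.r_[494,408.5,o["ee_pos"][2]]-o["ee_pos"]
print(o["t"],o["ee_pos"],o["qpos"],o["ft_force"],R.from_rotvec(o["orientation"]).as_matrix().T@p)
E
python3 m.py
```

```text
9.05 [590.43148301 348.26355016 232.37123124] [ 5.15608892e-01  5.20987776e-01  1.49183320e+00 -1.29938775e-04
  1.12887845e+00  2.11418671e+00] [ 0.35155867  0.19053513 -0.38429667] [-9.80643172e+01 -5.75399901e+01 -5.95369915e-03]
```

Move over the button: x −98, y −57.5 in 3 rows, then descend to a TCP height of about 60.

>>> {"method": "step_arm", "body": {"plan": [[-1, -0.65, -0.38, 0, 0, 0, 0], [-1, -0.65, -0.38, 0, 0, 0, 0], [-1, -0.66, -0.39, 0, 0, 0, 0], [-1, 0, 0, 0.7, 0, 0, 0], [-1, 0, 0, 0.7, 0, 0, 0], [-1, 0, 0, 0.7, 0, 0, 0], [-1, 0, 0, 0.7, 0, 0, 0], [-1, 0, 0, 0.6, 0, 0, 0], [-1, 0, 0, 0, 0, 0, 0], [-1, 0, 0, 0, 0, 0, 0]]}}

```text
t: 10.3
ee_pos: [494.5, 409.7, 63.4]
orientation: [-3.141, 0.045, -0.002]
ft_force: [0.1, 0.2, 0.5]
width: 0.3
grasp_force: 0.0
```

```bash
python3 - <<'E'
import m
from h import *
a=grab("side")["pixels"][90:190,150:290,::-1]
cv2.imwrite("pics/b1.png",cv2.resize(a,None,fx=4,fy=4))
E
```

```text
10.3 [494.46250042 409.74271631  63.37520233] [ 6.73457297e-01  6.76922838e-01  1.67699397e+00 -4.26395327e-05
  7.86455060e-01  2.27275526e+00] [0.11717028 0.17340255 0.46593001] [-0.42693507  1.25537845 -0.00136693]
```

View pics/b1.png

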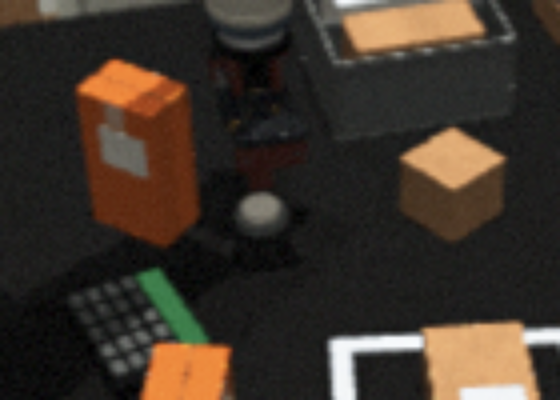

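The finger hangs just above the button at (262,212), and the orange carton at (140,150) is clear of the gripper. I press in small steps.

>>> {"method": "step_arm", "body": {"plan": [[-1, 0, 0.02, 0.2, 0, 0, 0], [-1, 0, 0, 0.2, 0, 0, 0], [-1, 0, 0, 0.04, 0, 0, 0], [-1, 0, 0, 0.04, 0, 0, 0], [-1, 0, 0, 0, 0, 0, 0], [-1, 0, 0, 0, 0, 0, 0]]}}

```text
t: 11.1
ee_pos: [493.6, 408.3, 38.5]
orientation: [3.141, -0.045, -0.0]
ft_force: [-1.3, -0.8, 2.9]
width: 0.4
grasp_force: 1.4
```

>>> {"method": "step_arm", "body": {"plan": [[-1, 0, 0, 0.04, 0, 0, 0], [-1, 0, 0, 0.02, 0, 0, 0], [-1, 0, 0, 0, 0, 0, 0], [-1, 0, 0, 0, 0, 0, 0]]}}

```text
t: 11.6
ee_pos: [493.8, 408.5, 35.5]
orientation: [-3.141, 0.046, -0.0]
ft_force: [-1.0, -1.7, 4.5]
width: 0.6
grasp_force: 2.3
```

>>> {"method": "step_arm", "body": {"plan": [[-1, 0, 0, 0.02, 0, 0, 0], [-1, 0, 0, 0.02, 0, 0, 0], [-1, 0, 0, 0, 0, 0, 0], [-1, 0, 0, 0, 0, 0, 0]]}}

```text
t: 12.1
ee_pos: [493.9, 408.6, 34.9]
orientation: [-3.141, 0.045, -0.001]
ft_force: [-4.7, -4.3, 16.9]
width: 0.5
grasp_force: 8.4
```

The force rose to 17 N with no further travel, so the button is fully down. I release straight up and move clear.

>>> {"method": "step_arm", "body": {"plan": [[-1, 0, 0, -0.1, 0, 0, 0], [-1, 0, 0, -0.2, 0, 0, 0], [-1, 0, 0, -0.5, 0, 0, 0], [-1, 0, 0, -0.8, 0, 0, 0], [-1, 0, 0, -0.8, 0, 0, 0], [-1, 0, 0, -0.8, 0, 0, 0], [-1, 0, 0, -0.8, 0, 0, 0], [-1, 0, 0, 0, 0, 0, 0], [-1, 0, 0, 0, 0, 0, 0], [-1, 0, 0, 0, 0, 0, 0]]}}

```text
t: 13.35
ee_pos: [493.1, 407.9, 231.8]
orientation: [3.14, -0.046, -0.003]
ft_force: [0.0, 0.5, 0.2]
width: 0.6
grasp_force: 0.0
```

```bash
python3 - <<'E'
from h import *
im=grab("side");cv2.imwrite("pics/end.png",im["pixels"][...,::-1]);P=cloud(im);px=im["pixels"].astype(int)
v,u=np.mgrid[:384,:512]
m=(px.min(-1)>120)&(u>205)&(u<226)&(v>133)&(v<150)&(P[...,2]>10)&(P[...,2]<35)
print("btn",m.sum(),np.median(P[m],0)); o=get_obs();print(o["t"],o["ee_pos"],o["ft_force"])
E
```

```text
btn 3 [498.97899956 397.87015004  23.15155169]
13.4 [493.18519634 407.95877017 231.77420122] [ 0.34521043  0.69619102 -0.35151174]
```

View pics/end.png

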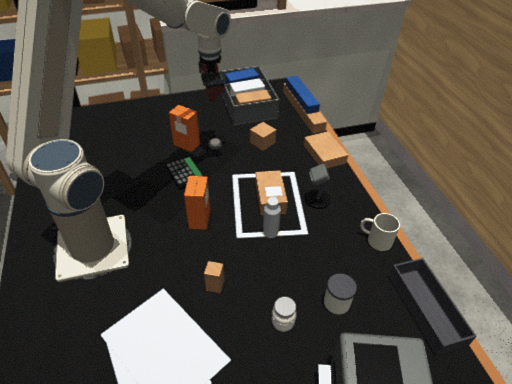

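The carton lies in the bay at (271,193), the button at (215,143) is released (top at about 23 mm), the bystanders look unmoved, and the arm is clear. I hand the job in.

```bash
python3 -c "
from workcell import ctrl; print(ctrl.close_job())"
```

```text
the job is handed in; nothing more can be done
None
```

The carton was tipped flat inside the taped bay with at least 33 mm to the tape, then the read button was pressed fully down and let go; nothing else looked moved in the last picture, and the job was handed in at about 13.4 s.

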